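# Nudge the film carrier onto the scanning stage's pins

## Robot

A 6-joint arm with a two-finger parallel gripper is mounted at the origin on the work surface. World frame = base frame: x ahead of the robot, y to its left, z up, the work surface at z = 0. Lengths are in m, angles in degrees, forces in N, time in s.
With the tool pointing down it reaches from about 0.4 to 0.825 m from the base axis. Payload 7 kg.
Tool frame: the origin (TCP) lies at the very end of the fingers, on their centre line; the grasp point (between the pads) lies 19 mm behind it (r.hold_point_z is the distance from the TCP to the grasp point, in m); z points along the fingers, y is the line along which they close (so a half turn about z gives the same grasp; the last joint's range is limited). The gripper opens to 88 mm and grips with 3 to 60 N. Pads are 19 mm wide; open, the fingers measure 130 mm over their backs; the gripper's body (78 mm by 193 mm) begins 47 mm behind the grasp point.
Start: joints at [88.986, 20.546, 0.682, 0, -70.136, -16.507], TCP at [0.203, 0.644, 0.227] pointing down, gripper open.
Joint ranges: [-176.03, 176.03], [-82.01, 121.73], [-58.28, 71.71], [-173.87, 95.51], [-174.79, -0.11], [-173.66, 173.66]. Speed limits (degrees/s): [136.94, 136.94, 172.46, 180, 180, 180].

## Interface

Orientations are given as [roll, pitch, yaw] about the fixed x, y, z axes, in that order (R = Rz(yaw) Ry(pitch) Rx(roll)).
In Python, from plant import telemetry, vision, workorder, r gives the robot as it stands.
- The arm moves only by the tool move_arm, never from a script. Its argument "plan" is a list of rows, each a list of 7 numbers: the opening, from -1 (shut) to 1 (fully open), so that 0 is half open, then the shift along the world's x, y, z in m, then the turn, a rotation vector about the world's x, y, z in degrees. In form: [[fingers, dx, dy, dz, ax, ay, az], ...]. A call has 1 to 20 rows; each row shifts and turns the commanded pose from where the row before left it; what a row does not reach is not made up. A row lasts 1/8 s, in which the tool goes at most 62.5 mm and 10.7 degrees, less where a joint would pass 70% of its speed; a pose out of reach is approached as far as the arm can. A call is refused whole if a number of a shift passes 0.0625 or a number of a turn 10.7, either way. A call with a gripper value outside its range is refused whole. The fingers move at their own pace and stop on an object; "force" is the grip in N (left out, the last holds). Time passes only in rows, so rows that do not move let the fingers close. It gives the time, the measured TCP pose, the force, the opening and the grip force at its end, in the units of the state.
- telemetry.get_state(): the state, without advancing time (a new reading comes with each control period).
- vision.capture(name): name is "scene" or "top"; returns a dict with "img" (400x640x3 uint8, red, green, blue), "depth" (400x640 float32, m along the optical axis (not along the pixel's ray), 0 where there is no reading), "intrinsics" (3x3 intrinsics, pixels), "D" ([k1, k2, p1, p2, k3] as OpenCV has them; the pictures are not rectified), "R" (3x3) and "t" (3): a world point X has camera coordinates R X + t. Camera axes: x right, y down, z forward; pixel columns grow to the right and rows downward; lengths in m; the calibration is good to about 2 mm. A picture is of the moment at which its call begins.
- workorder.close_job(): hands the job in; it is judged then, once.
The state is a dict: "time_s": time; "joints": joint angles; "qd": joint speeds; "joint_torque": joint torques, N m; "tcp_pos": TCP position; "eef_rot": TCP orientation; "contact_force": force on the tool from outside, world axes, zero at the start; "moment": the same for the moment, N m; "gripper_width": finger opening in m; "gripper_force": force on a finger pad.
Only numpy, scipy, OpenCV 4.12 (cv2) and the standard library are available. Lean on these libraries where they do the work, as an engineer would, in place of code of your own. Each camera call takes 0.05 s, during which the arm holds its last target. There are 200 camera calls.

## Task

The aluminium film carrier lies askew on the scanning stage, its near edge up on the blue loading ledge and its underside on the two brass locating pins. Nudge it along with the fingertips until both of its holes drop over the pins and it lies flat on the stage deck, then take the hand clear. Only push it - do not pick it up or lift it - and leave the film canister, the loupe and the marker where they are.

Things in the scene. Friction and masses are not known exactly. Their poses are not given: they have to be found in the camera images.
- stage: Dark grey scanning stage, fixed; place and yaw (up to 0.3 rad) vary. Deck top 30 mm above the desk. Origin on the desk, directly below where the carrier's origin must end; deck spans x -165 to +130 mm, y -150 to +150 mm. +x away from the robot, +y to its left. White lamp window flush in the deck. A thin yellow line along y near each side edge lies at the pins' x.
- ledge_edge (a point): Middle of the top far edge of the blue loading ledge on the deck's near side (stage x = -83 mm, z = 40 mm: 10 mm above the deck). The ledge spans stage x -163 to -83 mm and the whole width.
- carrier: Loose flat aluminium frame 160 (x) by 180 (y) by 8 mm, about 0.5 kg, balanced at its middle; recessed window pane (90 by 64 mm) with amber film. Origin: centre of underside; axes parallel to the stage's when seated. Starts level, underside 40 mm above the desk, 20 to 42 mm short of its place along stage x, up to 15 mm to either side, turned up to 0.12 rad.
- near_edge (a point): Middle of the carrier's near edge (carrier x = -80 mm, y = 0) at its underside. It drops off the ledge when the carrier is about 3 mm short of its place, the carrier then sloping a little until the holes catch. Seated: 3 mm beyond the ledge, underside on the deck, carrier's top 2 mm below the ledge's top.
- pin_left (a point): Foot (on the deck, z = 30 mm) of the brass locating pin at the stage's x = +20 mm, y = +60 mm. Each pin is 10 mm in diameter for the first 4 mm, then tapers to a 3 mm tip 10 mm above the deck, so a hole within about 3 mm of its axis slides down over it by itself.
- pin_right (a point): Foot of the other, equal pin, at the stage's x = +20 mm, y = -60 mm.
- hole_left (a point): Centre of the carrier's left hole (carrier x = +20, y = +60 mm) at its underside, 12 mm wide, right through; belongs over pin_left.
- hole_right (a point): Centre of the carrier's right hole (carrier x = +20, y = -60 mm) at its underside, 12 mm wide; belongs over pin_right.
- canister: Black film canister, 33 mm in diameter, 50 mm high, standing loose on the desk beside the stage (200 mm or more to the left or right of the stage's middle). Origin at the centre of its underside. Leave alone.
- loupe: Loupe, black top and clear foot, 46 mm in diameter, 40 mm high, standing loose on the desk on the other side of the stage. Origin at the centre of its underside. Leave alone.
- marker: Orange marker with a white cap, 14 mm thick, 135 mm long along its y axis (from y = -47 to +87 mm), lying loose on the desk just beyond the stage's far side. Origin on its underside. Leave alone.
Mind the look-alikes: they are no part of the job. There is more than one size of the carrier; the one meant has the size given above.

How it is judged:
By the outcome, as a careful person would: the job done as asked, in the order asked, and still so for the second after the job is handed in, with the robot touching nothing.
It also fails if it takes over 72 s, if anything falls off the work surface, if the arm or the gripper's body presses on something with over 40 N, if the wrist force passes 120 N, or if a joint passes its speed limit or range.

## Working session

There is one attempt and no reset: what is moved stays moved. The work goes in short steps, Python scripts to look and compute and a tool call to move; the robot and the scene stay as the last step left them, time stands still between calls to the robot, and variables do not carry over. Pictures are saved under pics/ and viewed, at most 10 in all, crops included, and the job is handed in when it is done.

Besides the shell and the picture viewer there is one more tool, called after "Call:" as a command line: name --pt "numbers of a row" for each row, then --argument value for the rest. move_arm: Moves the arm, as the interface text tells. Its arguments: {"type":"object","properties":{"plan":{"type":"array"},"force":{"type":"number"}},"required":["plan"]}

```bash
mkdir -p pics; ls; python3 - <<'E'
from plant import telemetry, vision
import cv2, numpy as np
for n in ("scene","top"):
    c=vision.capture(n); cv2.imwrite(f"pics/{n}0.png",c["img"][:,:,::-1]); np.savez(f"{n}0.npz",**c)
    print(n,c["intrinsics"].round(1).tolist(),c["D"],(-np.array(c["R"]).T@c["t"]).round(3),np.array(c["R"]).round(2).tolist())
print(telemetry.get_state())
E
```

```text
pics
scene [[469.8, 0.0, 314.6], [0.0, 469.8, 199.9], [0.0, 0.0, 1.0]] [-0.0343393  0.         0.         0.         0.       ] [1.494 0.058 0.78 ] [[-0.11, 0.99, -0.01], [0.62, 0.06, -0.78], [-0.78, -0.09, -0.62]]
top [[402.0, 0.0, 314.9], [0.0, 402.0, 202.0], [0.0, 0.0, 1.0]] [-0.02357268  0.          0.          0.          0.        ] [ 0.49  -0.039  1.288] [[-0.03, -1.0, 0.0], [-1.0, 0.03, -0.08], [0.08, -0.0, -1.0]]
{'time_s': 0.1, 'joints': array([ 8.89884992e+01,  2.05882054e+01,  6.38488118e-01, -1.69703189e-02,
       -7.01360306e+01, -1.65052455e+01]), 'qd': array([-0.02630254, -0.05303405,  0.14991743,  0.01870759, -0.04247541,
        0.04635312]), 'joint_torque': array([-1.68015456e-03, -5.84165668e+01,  2.93749827e+01,  7.01553360e+00,
        1.01190631e-02, -5.47756179e-05]), 'tcp_pos': array([0.20308191, 0.64326256, 0.22570486]), 'eef_rot': array([ 1.79913253e+02, -9.06680956e-03, -1.75225177e+01]), 'contact_force': array([-0.64554417, -0.3825363 , -0.39717914]), 'moment': array([-0.02814181,  0.00969572,  0.00853399]), 'gripper_force': 0.0, 'gripper_width': 0.08808103739347141}
```

View pics/top0.png

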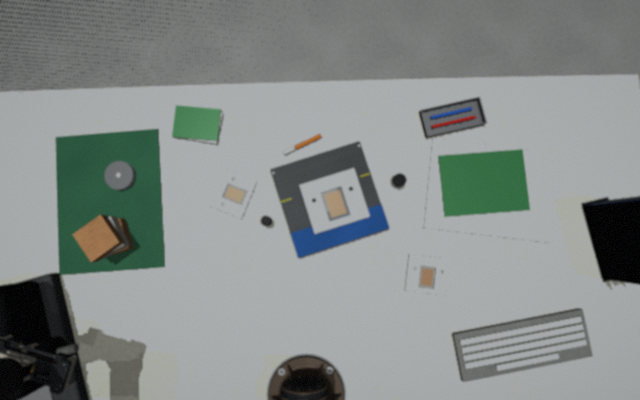

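View pics/scene0.png

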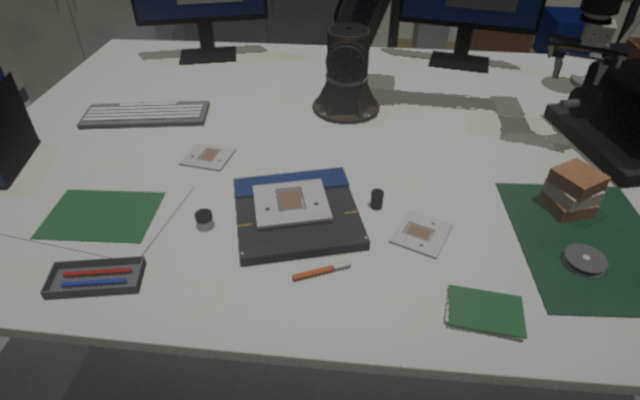

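Top view: the carrier candidates are the frame on the stage at (335,203), a loose frame at (234,197) and another at (427,277). I choose the one on the stage, since it overlaps the blue ledge. The canister is at (266,221), the loupe at (398,181) and the marker at (303,145).

```bash
cat > h.py <<'E'
import numpy as np, cv2
def pix2plane(c,uv,z):
    uv=np.asarray(uv,float).reshape(-1,1,2)
    n=cv2.undistortPoints(uv,c["intrinsics"],c["D"]).reshape(-1,2)
    R=np.array(c["R"]); o=-R.T@c["t"]; d=np.c_[n,np.ones(len(n))]@R
    return (o+d*((z-o[2])/d[:,2])[:,None])[:,:2]
def proj(c,X):
    return cv2.projectPoints(np.asarray(X,float).reshape(-1,1,3),cv2.Rodrigues(np.array(c["R"]))[0],np.array(c["t"],float),c["intrinsics"],c["D"])[0].reshape(-1,2)
def big(c,x0,y0,x1,y1,k):
    return cv2.resize(c["img"][y0:y1,x0:x1,::-1],None,fx=k,fy=k,interpolation=cv2.INTER_CUBIC)
E
python3 - <<'E'
from h import *
t=dict(np.load("top0.npz")); s=dict(np.load("scene0.npz"))
a=big(t,255,130,405,270,4); cv2.imwrite("pics/tc.png",a)
b=big(s,225,160,375,270,5); cv2.imwrite("pics/sc.png",b)
E
```

```text
(no output)
```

View pics/tc.png

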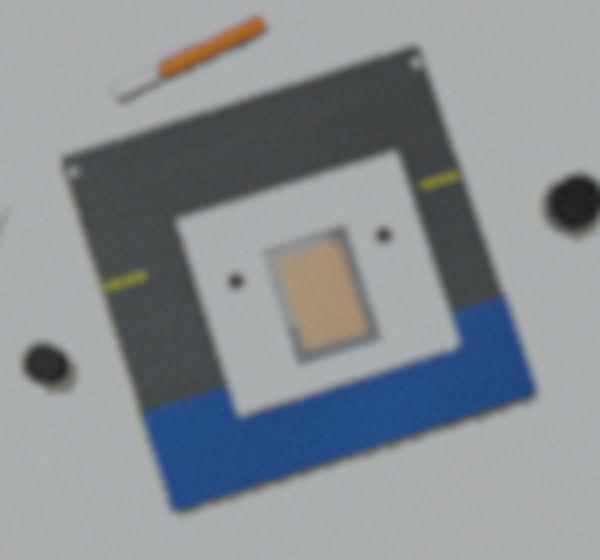

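View pics/sc.png

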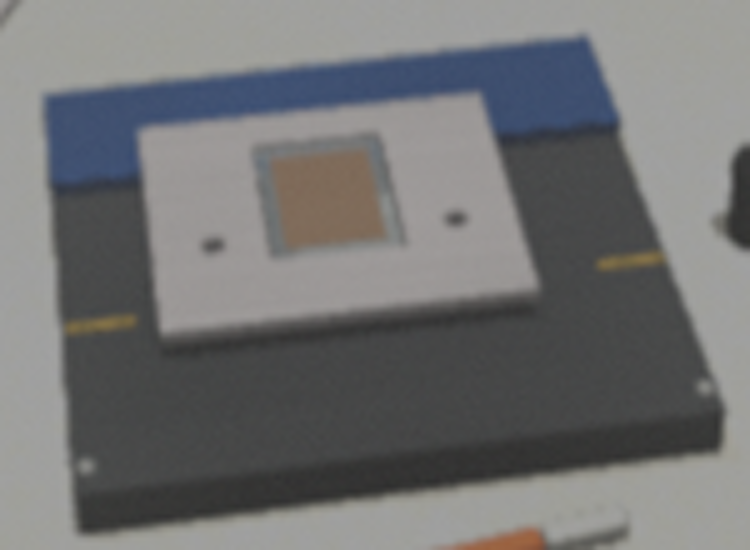

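The crops confirm it: the frame sits half on the blue ledge, with its holes near crop pixels (236,281) and (384,235) in the top view. It is askew and short of the yellow pin line.

```bash
cat >> h.py <<'E'
def cen(m):
    n,l,st,c=cv2.connectedComponentsWithStats(m.astype(np.uint8)); o=[(st[i,4],*c[i]) for i in range(1,n)]
    return sorted(o,reverse=True)
def fitframe(P,Q):  # P local, Q world: rigid 2D
    p=P.mean(0);q=Q.mean(0);a=P-p;b=Q-q
    th=np.arctan2((a[:,0]*b[:,1]-a[:,1]*b[:,0]).sum(),(a*b).sum()); R=np.array([[np.cos(th),-np.sin(th)],[np.sin(th),np.cos(th)]])
    return q-R@p,th,R,np.abs(Q-(P@R.T+q-R@p)).max()
def lum(c): 
    return cv2.GaussianBlur(c["img"],(0,0),.6).astype(int)
def ledge(c,box):
    x0,y0,x1,y1=box; I=lum(c)[y0:y1,x0:x1]; r,g,b=I[...,0],I[...,1],I[...,2]
    return I,r,g,b
def carrier_rect(c,box,z=.048):
    """top-face rectangle: bright blob in stage box"""
    x0,y0,x1,y1=box; k=4
    I=cv2.resize(c["img"][y0:y1,x0:x1],None,fx=k,fy=k,interpolation=cv2.INTER_LINEAR).astype(int)
    m=((I.min(2)>118)).astype(np.uint8)
    n,l,st,ce=cv2.connectedComponentsWithStats(m)
    h,w=m.shape; ok=[i for i in range(1,n) if st[i,0]>0 and st[i,1]>0 and st[i,0]+st[i,2]<w and st[i,1]+st[i,3]<h]
    i=max(ok,key=lambda i:st[i,4]); cnt=max(cv2.findContours((l==i).astype(np.uint8),0,1)[0],key=cv2.contourArea).reshape(-1,2)
    px=(cnt+.5)/k-.5+[x0,y0]
    W=pix2plane(c,px,z); W=W[cv2.convexHull((W*1e4).astype(np.float32),returnPoints=False).ravel()] if 0 else W
    return px,(W*1e3).astype(np.float32)
E
python3 - <<'E'
from h import *
t=dict(np.load("top0.npz"))
box=(255,130,405,270);x0,y0,x1,y1=box
I=t["img"][y0:y1,x0:x1].astype(int); r,g,b=I[...,0],I[...,1],I[...,2]
print("px carrier",I[50,80-10],I[43,100], "deck",I[30,60],"yellow",I[45,110])
px,W=carrier_rect(t,box); R=cv2.minAreaRect(W); print("carrier",R, cv2.boxPoints(R).round(1).tolist())
ye=cen((r-b>40)&(g-b>25)&(r-g<25)); print(ye)
Y=pix2plane(t,[(e[1]+x0,e[2]+y0) for e in ye[:2]],.030)*1e3; print("yellow",Y, np.hypot(*(Y[0]-Y[1])))
d=Y[np.argmax(Y[:,1])]-Y[np.argmin(Y[:,1])]; print("yaw",np.degrees(np.arctan2(-d[0],d[1])))
cn=max(cv2.findContours(((b-r>40)).astype(np.uint8),0,1)[0],key=cv2.contourArea).reshape(-1,2)+[x0,y0]
B=(pix2plane(t,cn,.04)*1e3).astype(np.float32); print("ledge hull corners",cv2.boxPoints(cv2.minAreaRect(B)).tolist(),cv2.minAreaRect(B))
# screws and holes, crop guesses in 4x
f=lambda p:(np.array(p)+.5)/4-.5+[x0,y0]
S=pix2plane(t,f([(74,172),(417,62)]),.03)*1e3; print("screws",S,S.mean(0))
H=pix2plane(t,f([(236,281),(384,235)]),.046)*1e3; print("holes",H,H.mean(0))
E
```

```text
px carrier [171 174 176] [150 153 155] deck [70 74 74] yellow [114 114  54]
carrier ((595.9521484375, -103.74812316894531), (161.43173217773438, 181.80267333984375), 15.7388277053833) [[493.6000061035156, -38.099998474121094], [542.9000244140625, -213.10000610351562], [698.2999877929688, -169.3000030517578], [649.0, 5.599999904632568]]
[(np.int32(260), np.float64(79.54615384615384), np.float64(73.24615384615385)), (np.int32(22), np.float64(30.636363636363637), np.float64(69.77272727272727)), (np.int32(19), np.float64(109.26315789473684), np.float64(44.578947368421055)), (np.int32(1), np.float64(89.0), np.float64(81.0))]
yellow [[ 587.59558945 -106.10469046]
 [ 603.22749035   47.09016313]] 153.99032272801463
yaw -5.826257997248351
ledge hull corners [[422.6641540527344, 13.314215660095215], [505.2013854980469, -271.8107604980469], [582.61279296875, -249.40188598632812], [500.0755920410156, 35.72308349609375]] ((502.63848876953125, -118.04383850097656), (80.58960723876953, 296.83099365234375), 16.14453887939453)
screws [[ 690.51190968   84.48869885]
 [ 770.5162045  -189.91988432]] [730.51405709 -52.71559274]
holes [[ 598.81819139  -40.75365728]
 [ 631.18847295 -156.85278882]] [615.00333217 -98.80322305]
```

```bash
python3 - <<'E'
from h import *
t=dict(np.load("top0.npz"))
Y=pix2plane(t,[(285.636,199.773),(364.263,174.579)],.030)*1e3; d=Y[0]-Y[1]
print("yellow",Y,np.hypot(*d),"yaw",np.degrees(np.arctan2(-d[0],d[1])))
d=np.array([690.51-770.52,84.49+189.92]);print("screw yaw",np.degrees(np.arctan2(-d[0],d[1])))
th=np.radians(16.15);R=np.array([[np.cos(th),-np.sin(th)],[np.sin(th),np.cos(th)]])
L=lambda p:(np.array(p)@R)
ym,lm,sm,cm,hm=map(L,(Y.mean(0),(541.34,-106.84),(730.51,-52.72),(595.95,-103.75),(615.0,-98.8)))
print("stage frame: yellow",ym,"ledge far mid",lm,"screw",sm,"carrier",cm,"holes",hm)
print("origin est x: yellow",ym[0]-20," ledge",lm[0]+83, " y:",ym[1],lm[1],sm[1])
lb=L([(422.66,13.31),(505.2,-271.8)]);print("ledge near",lb.mean(0)[0]+163)
print("carrier x: rect",cm[0],"hole",hm[0]-20," y",cm[1],hm[1])
E
```

```text
yellow [[ 603.22666551   47.09132624]
 [ 675.53516006 -203.14824659]] 260.4771817219359 yaw 16.117023913422194
screw yaw 16.255153379509927
stage frame: yellow [ 592.44503762 -252.79491614] ledge far mid [ 490.25911857 -253.1990874 ] screw [ 687.01750189 -253.83303684] carrier [ 543.57352516 -265.42096327] holes [ 563.24860821 -265.96512056]
origin est x: yellow 572.44503762368  ledge 573.2591185708084  y: -252.7949161430849 -253.19908739601348 -253.8330368388068
ledge near 572.6719483506704
carrier x: rect 543.5735251612932 hole 543.2486082068034  y -265.4209632710368 -265.9651205573748
```

Stage yaw is 16.15°. In the stage's axes the carrier is 29.4 mm short, 12.4 mm to the right, and turned about -0.4°. I'll push it sideways first with two open fingertips on its right edge, then forward from its near edge.

Call:
move_arm --pt "1 0.0265 -0.0536 0 0 0 -3.52" --pt "1 0.0265 -0.0536 0 0 0 -3.52" --pt "1 0.0265 -0.0536 0 0 0 -3.52" --pt "1 0.0265 -0.0536 0 0 0 -3.52" --pt "1 0.0265 -0.0536 0 0 0 -3.52" --pt "1 0.0265 -0.0536 0 0 0 -3.52" --pt "1 0.0265 -0.0536 0 0 0 -3.52" --pt "1 0.0265 -0.0536 0 0 0 -3.52" --pt "1 0.0265 -0.0536 0 0 0 -3.52" --pt "1 0.0265 -0.0536 0 0 0 -3.52" --pt "1 0.0265 -0.0536 -0.0127 0 0 -3.52" --pt "1 0.0265 -0.0536 -0.0127 0 0 -3.52" --pt "1 0.0265 -0.0536 -0.0127 0 0 -3.52" --pt "1 0.0265 -0.0536 -0.0127 0 0 -3.52" --pt "1 0.0265 -0.0536 -0.0127 0 0 -3.52" --pt "1 0.0265 -0.0536 -0.0127 0 0 -3.52" --pt "1 0 0 0 0 0 0" --pt "1 0 0 0 0 0 0"

```text
time_s: 2.35
tcp_pos: [0.6267, -0.2143, 0.1495]
eef_rot: [179.9, 0.0, -73.9]
contact_force: [0.4, -0.0, 0.4]
gripper_width: 0.0878
gripper_force: 0.0
```

Call:
move_arm --pt "1 0 0 -0.0265 0 0 0" --pt "1 0 0 -0.0265 0 0 0" --pt "1 0 0 -0.0265 0 0 0" --pt "1 0 0 -0.016 0 0 0" --pt "1 0 0 -0.01 0 0 0" --pt "1 0 0 0 0 0 0" --pt "1 -0.00139 0.0048 0 0 0 0" --pt "1 -0.00139 0.0048 0 0 0 0" --pt "1 -0.00056 0.00192 0 0 0 0" --pt "1 -0.00056 0.00192 0 0 0 0" --pt "1 -0.00056 0.00192 0 0 0 0" --pt "1 -0.00056 0.00192 0 0 0 0" --pt "1 -0.00056 0.00192 0 0 0 0" --pt "1 -0.00056 0.00192 0 0 0 0" --pt "1 0 0 0 0 0 0" --pt "1 0 0 0 0 0 0"

```text
time_s: 4.35
tcp_pos: [0.6212, -0.1928, 0.045]
eef_rot: [-180.0, -0.0, -73.8]
contact_force: [1.4, -3.9, 3.7]
gripper_width: 0.0877
gripper_force: 2.3
```

```bash
cat > m.py <<'E'
from h import *
from plant import vision, telemetry
import sys
t=vision.capture("top"); s=vision.capture("scene"); n=sys.argv[1]
cv2.imwrite(f"pics/t{n}.png",big(t,255,130,405,270,4)); cv2.imwrite(f"pics/s{n}.png",big(s,225,160,375,270,5))
th=np.radians(16.15);R=np.array([[np.cos(th),-np.sin(th)],[np.sin(th),np.cos(th)]])
O=np.array([572.8,-253.2])
z=telemetry.get_state(); print("tcp rel stage mm",(z["tcp_pos"][:2]*1e3@R-O).round(1),z["tcp_pos"][2],z["eef_rot"][2],z["contact_force"].round(1))
# holes: dark blobs on bright, top view; and scene view
for c,nm,box,hz in((t,"top",(255,130,405,270),.046),(s,"scene",(225,160,375,270),.045)):
    x0,y0,x1,y1=box; k=4
    G=cv2.resize(cv2.cvtColor(c["img"],cv2.COLOR_RGB2GRAY)[y0:y1,x0:x1],None,fx=k,fy=k,interpolation=cv2.INTER_CUBIC)
    bh=cv2.morphologyEx(G,cv2.MORPH_BLACKHAT,cv2.getStructuringElement(2,(37,37)))
    o=[]
    nn,l,st,ce=cv2.connectedComponentsWithStats((bh>35).astype(np.uint8))
    for i in range(1,nn):
        if 40<st[i,4]<500 and max(st[i,2:4])<30:
            p=(ce[i]+.5)/k-.5+[x0,y0]; w=(pix2plane(c,p,hz)*1e3@R-O)[0]; o.append((st[i,4],*p.round(1),*w.round(1)))
    print(nm,"blobs (area,px,stage xy):",*[tuple(map(float,q)) for q in o],sep="\n ")
try:
    px,W=carrier_rect(t,(255,130,405,270)); q=cv2.minAreaRect(W); print("rect rel",(np.array(q[0])@R-O).round(1),np.round(q[1],1),round(q[2],2))
except Exception as e: print(e)
E
python3 m.py 1
```

```text
tcp rel stage mm [ -29.8 -104.8] 0.04495501612541875 -73.84317377164942 [ 1.5 -3.   4.6]
top
 blobs (area,px,stage xy):
 (150.0, 357.0, 142.9, 120.3, -137.2)
 (135.0, 318.4, 153.2, 126.2, -11.8)
 (64.0, 323.3, 153.3, 121.1, -26.2)
 (48.0, 402.5, 182.2, -41.4, -233.1)
 (157.0, 324.4, 194.4, -3.1, 10.3)
 (95.0, 352.6, 224.1, -117.3, -44.1)
scene
 blobs (area,px,stage xy):
 (100.0, 226.2, 161.6, -240.2, -164.6)
 (49.0, 264.7, 161.2, -222.6, -58.2)
 (122.0, 232.5, 164.0, -225.0, -147.6)
 (42.0, 263.0, 164.8, -205.8, -64.5)
 (58.0, 262.9, 168.4, -188.0, -66.2)
 (60.0, 262.5, 175.2, -156.2, -70.2)
 (211.0, 236.6, 179.8, -148.2, -139.9)
 (111.0, 372.9, 206.3, 24.1, 185.8)
 (159.0, 270.8, 208.2, -13.8, -62.4)
 (53.0, 241.2, 265.4, 165.7, -144.5)
rect rel [-67.2  -9.6] [103.2 133.2] 5.82
```

View pics/s1.png

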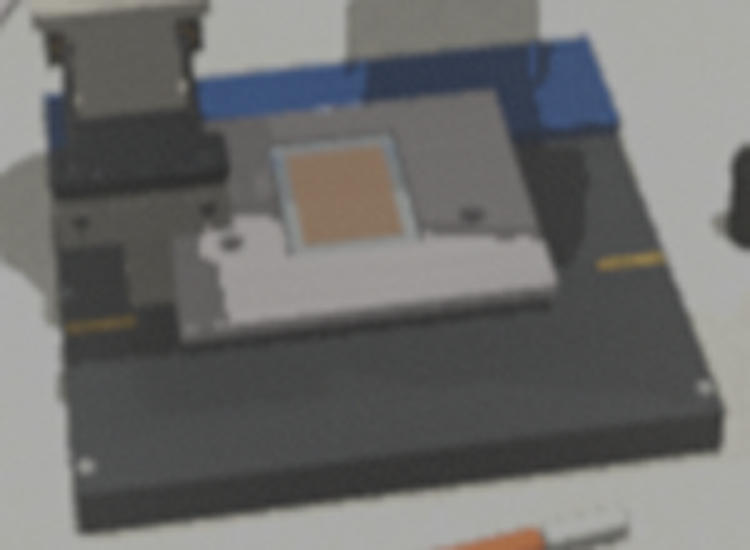

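The fingers are on the right edge and the carrier has shifted left, with its holes now at crop pixels (232,243) and (471,215).

```bash
python3 - <<'E'
from h import *
s=dict(np.load("scene0.npz"))
th=np.radians(16.15);R=np.array([[np.cos(th),-np.sin(th)],[np.sin(th),np.cos(th)]]);O=np.array([572.8,-253.2])
f=lambda p:(np.array(p)+.5)/5-.5+[225,160]
for p in ([(213,245),(456,218)],[(232,243),(471,215)]):
    w=pix2plane(s,f(p),.046)*1e3@R-O; print(w.round(1),w.mean(0))
E
```

```text
[[-12.8 -71.3]
 [-11.9  49.4]] [-12.3332003 -10.9716582]
[[-12.6 -62. ]
 [-12.9  57.1]] [-12.74649482  -2.44048925]
```

Call:
move_arm --pt "1 -0.0005 0.0018 0 0 0 0" --pt "1 -0.0005 0.0018 0 0 0 0" --pt "1 0 0 0 0 0 0" --pt "1 0 0 0 0 0 0" --pt "1 0.0014 -0.0048 0 0 0 0" --pt "1 0.0028 -0.0096 0 0 0 0" --pt "1 0 0 0.05 0 0 0" --pt "1 0 0 0.05 0 0 0" --pt "1 -0.0145 0.0092 0 0 0 10" --pt "1 -0.0145 0.0092 0 0 0 10" --pt "1 -0.0145 0.0092 0 0 0 10" --pt "1 -0.0145 0.0092 0 0 0 10" --pt "1 -0.0145 0.0092 0 0 0 10" --pt "1 -0.0145 0.0092 0 0 0 10" --pt "1 -0.0145 0.0092 0 0 0 10" --pt "1 -0.0145 0.0092 0 0 0 10" --pt "1 -0.0145 0.0092 0 0 0 10" --pt "1 0 0 0 0 0 0" --pt "1 0 0 0 0 0 0"

```text
time_s: 6.82
tcp_pos: [0.4942, -0.121, 0.1449]
eef_rot: [-180.0, -0.0, 16.0]
contact_force: [0.4, 1.0, -1.0]
gripper_width: 0.0882
gripper_force: 0.0
```

```bash
python3 m.py 2
```

```text
tcp rel stage mm [-131.8   -0.6] 0.14468980251967276 16.01980158998886 [-0.2 -0.1  0.6]
top
 blobs (area,px,stage xy):
 (146.0, 357.0, 142.9, 120.1, -137.2)
 (131.0, 272.6, 169.7, 120.4, 140.1)
 (73.0, 355.2, 177.6, 17.6, -97.3)
 (243.0, 346.6, 189.7, -10.4, -59.8)
 (93.0, 295.6, 196.7, 17.7, 97.7)
 (240.0, 309.9, 201.7, -10.9, 60.3)
 (116.0, 355.7, 208.5, -74.6, -68.3)
 (168.0, 337.9, 213.2, -71.3, -11.2)
 (205.0, 279.7, 221.1, -39.5, 167.3)
 (83.0, 383.5, 228.1, -158.5, -130.8)
 (67.0, 283.9, 238.4, -94.0, 171.1)
 (176.0, 380.1, 244.8, -203.9, -104.6)
 (65.0, 364.8, 254.7, -218.1, -50.0)
 (78.0, 345.8, 256.3, -204.7, 7.1)
 (140.0, 293.7, 267.6, -188.2, 169.6)
scene
 blobs (area,px,stage xy):
 (79.0, 226.2, 161.6, -240.3, -164.5)
 (157.0, 320.6, 202.3, -14.6, 61.9)
 (57.0, 373.2, 206.8, 26.2, 185.9)
 (156.0, 272.3, 207.9, -14.2, -58.8)
 (49.0, 241.1, 265.3, 165.5, -144.6)
rect rel [-7.7  0.2] [118.  184.3] 16.2
```

View pics/s2.png

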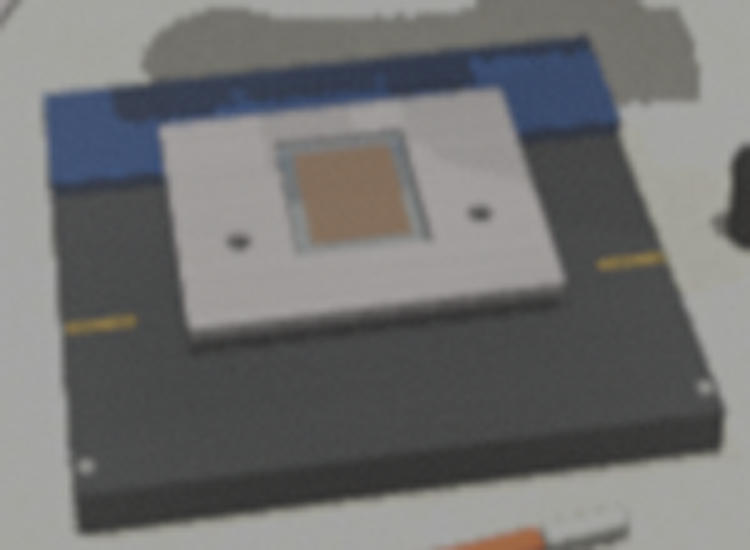

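The holes are now in line sideways (y error about 0.2 mm, yaw error about 0.2°) and about 30.6 mm short. Now I'll push from the near edge.

Call:
move_arm --pt "1 0 0 -0.03 0 0 0" --pt "1 0 0 -0.03 0 0 0" --pt "1 0 0 -0.025 0 0 0" --pt "1 0 0 -0.015 0 0 0" --pt "1 0 0 0 0 0 0" --pt "1 0.0029 0.0008 0 0 0 0" --pt "1 0.0029 0.0008 0 0 0 0" --pt "1 0.0024 0.0007 0 0 0 0" --pt "1 0.0024 0.0007 0 0 0 0" --pt "1 0.0024 0.0007 0 0 0 0" --pt "1 0.0024 0.0007 0 0 0 0" --pt "1 0.0024 0.0007 0 0 0 0" --pt "1 0.0024 0.0007 0 0 0 0" --pt "1 0.0024 0.0007 0 0 0 0" --pt "1 0.0024 0.0007 0 0 0 0" --pt "1 0.0024 0.0007 0 0 0 0" --pt "1 0.0024 0.0007 0 0 0 0" --pt "1 0 0 0 0 0 0"

```text
time_s: 9.18
tcp_pos: [0.5214, -0.1128, 0.0447]
eef_rot: [-180.0, 0.2, 16.1]
contact_force: [-6.5, -3.1, 6.9]
gripper_width: 0.0878
gripper_force: 4.3
```

```bash
python3 m.py 3
```

```text
tcp rel stage mm [-103.3   -0.2] 0.044763096861319726 16.136227843036902 [-6.9 -2.4  7.2]
top
 blobs (area,px,stage xy):
 (145.0, 357.0, 142.9, 120.1, -137.3)
 (122.0, 272.7, 169.7, 120.4, 140.1)
 (86.0, 355.6, 177.4, 17.8, -98.7)
 (243.0, 344.9, 184.5, 6.8, -60.0)
 (254.0, 308.4, 196.2, 6.9, 59.6)
 (53.0, 295.8, 196.5, 18.0, 96.8)
 (142.0, 346.2, 197.6, -33.3, -50.7)
 (53.0, 328.7, 203.2, -33.2, 6.1)
 (73.0, 277.7, 211.0, -7.6, 163.8)
 (57.0, 354.0, 237.9, -158.9, -34.6)
 (130.0, 339.9, 241.2, -155.2, 9.7)
 (126.0, 290.4, 251.8, -139.3, 164.6)
scene
 blobs (area,px,stage xy):
 (74.0, 226.2, 161.5, -240.7, -164.5)
 (69.0, 254.9, 162.4, -221.5, -85.6)
 (173.0, 321.7, 206.7, 2.8, 61.6)
 (165.0, 272.9, 212.4, 2.7, -59.1)
 (64.0, 239.7, 253.1, 128.0, -145.6)
 (50.0, 241.2, 265.4, 165.9, -144.5)
rect rel [15.9 -0.2] [105.1 183.9] 15.91
```

The push is square: y error is about -0.2 mm, with 13.2 mm left to go.

Call:
move_arm --pt "1 0.0014 0.0004 0 0 0 0" --pt "1 0.0014 0.0004 0 0 0 0" --pt "1 0.0014 0.0004 0 0 0 0" --pt "1 0.0014 0.0004 0 0 0 0" --pt "1 0.0014 0.0004 0 0 0 0" --pt "1 0.0014 0.0004 0 0 0 0" --pt "1 0.001 0.0003 0 0 0 0" --pt "1 0.001 0.0003 0 0 0 0" --pt "1 0 0 0 0 0 0"

```text
time_s: 10.4
tcp_pos: [0.5344, -0.1091, 0.0449]
eef_rot: [180.0, -0.0, 16.2]
contact_force: [0.1, 0.3, 0.6]
gripper_width: 0.0874
gripper_force: 0.0
```

```bash
python3 m.py 4 | grep -E "tcp|top|scene|, (5|6)[0-9]\.|-(5|6)[0-9]\.[0-9]\)"
```

```text
tcp rel stage mm [-90.1  -0.2] 0.04481283854455295 16.16382210130924 [-0.5 -0.2  0.1]
top
 (238.0, 343.3, 180.9, 19.2, -58.7)
 (231.0, 306.9, 192.4, 19.6, 60.3)
 (148.0, 344.4, 192.1, -15.2, -50.9)
scene
 (142.0, 322.9, 213.4, 28.4, 59.7)
 (141.0, 273.9, 219.1, 28.0, -59.3)
```

The force has dropped to zero and both views suggest it has seated. I'll take the hand clear and check.

Call:
move_arm --pt "1 -0.005 -0.0014 0 0 0 0" --pt "1 -0.0096 -0.0028 0 0 0 0" --pt "1 0 0 0.05 0 0 0" --pt "1 0 0 0.05 0 0 0" --pt "1 0 0 0.05 0 0 0" --pt "1 -0.03 0.05 0 0 0 0" --pt "1 -0.03 0.05 0 0 0 0" --pt "1 -0.02 0.055 0 0 0 0" --pt "1 0 0.06 0 0 0 0" --pt "1 0 0.06 0 0 0 0" --pt "1 0 0.06 0 0 0 0" --pt "1 0 0 0 0 0 0" --pt "1 0 0 0 0 0 0"

```text
time_s: 12.12
tcp_pos: [0.4387, 0.2212, 0.1945]
eef_rot: [180.0, 0.1, 16.2]
contact_force: [-0.5, -0.1, 0.3]
gripper_width: 0.0872
gripper_force: 0.0
```

```bash
python3 m.py 5 | grep -E "tcp|top|scene|rect|, (5|6)[0-9]\.|-(5|6)[0-9]\.[0-9]\)"; python3 - <<'E'
from h import *
from plant import vision
c=vision.capture("scene"); d=c["depth"]
th=np.radians(16.15);R=np.array([[np.cos(th),-np.sin(th)],[np.sin(th),np.cos(th)]]);O=np.array([572.8,-253.2])
v,u=np.mgrid[160:275,220:380]; z=d[160:275,220:380].ravel()
n=cv2.undistortPoints(np.c_[u.ravel(),v.ravel()].astype(float).reshape(-1,1,2),c["intrinsics"],c["D"]).reshape(-1,2)
X=(np.c_[n,np.ones(len(n))]*z[:,None]-c["t"])@np.array(c["R"])*1e3; P=X[:,:2]@R-O
for a,b,e,f,nm in((-74,-55,-75,75,"near"),(60,75,-75,75,"far"),(-50,50,-85,-72,"right"),(-50,50,72,85,"left"),(95,120,-100,100,"deck"),(-150,-95,-120,120,"ledge")):
    m=(P[:,0]>a)&(P[:,0]<b)&(P[:,1]>e)&(P[:,1]<f)&(z>0); print(nm,m.sum(),np.median(X[m,2]).round(1))
E
```

```text
tcp rel stage mm [-89.7 342.8] 0.19479847433802566 16.110420636333128 [-0.4  1.9 -0.7]
top
 (230.0, 343.3, 180.8, 19.3, -58.8)
 (235.0, 306.9, 192.4, 19.6, 60.4)
scene
 (140.0, 322.9, 213.3, 28.3, 59.7)
 (136.0, 273.9, 219.1, 28.1, -59.3)
rect rel [-0.3  1. ] [161.9 182. ] 16.05
near 266 40.1
far 271 40.1
right 142 39.9
left 137 40.3
deck 663 32.1
ledge 1111 42.3
```

View pics/s5.png

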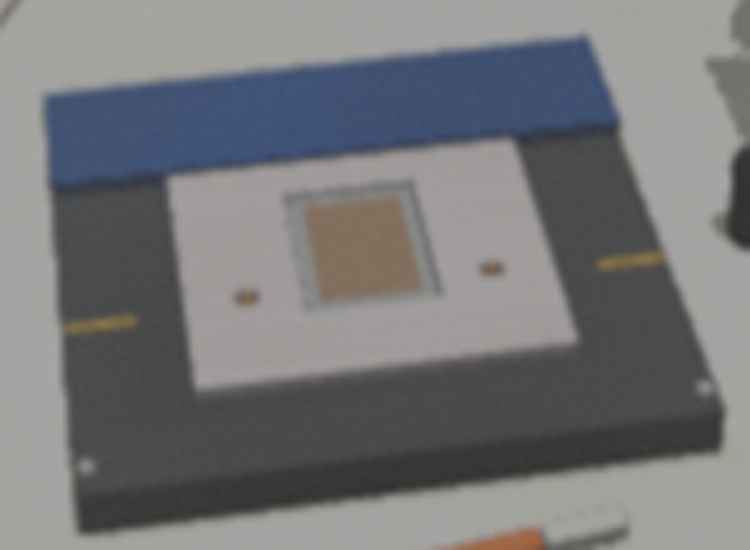

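Brass pin tips show in both holes, at crop pixels (246,297) and (491,268). The carrier's top is level, 8 mm above the deck and 2 mm below the ledge, so it is seated.

```bash
python3 -c "
from plant import workorder
print(workorder.close_job())"
```

```text
the job is handed in; nothing more can be done
None
```

The carrier is seated flat on the stage deck with both holes over the pins, the hand is clear, the other objects were left alone, and the job was handed in at about 12 s of the 72 s allowed.

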